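Take the middle reference-block case from the rack

ROBOT

A 6-joint arm with a two-finger parallel gripper is mounted at the origin on the work surface. World frame = base frame: x ahead of the robot, y to its left, z up, the work surface at z = 0. Lengths are in m, angles in rad, forces in N, time in s.
With the tool pointing down it reaches from about 0.35 to 0.975 m from the base axis. Payload 4.9 kg.
Tool frame: the origin (TCP) lies midway between the tips of the shut fingers; the grasp point (between the pads) lies 19 mm behind it; z points along the fingers, y is the line along which they close (so a half turn about z gives the same grasp; the last joint's range is limited). The gripper opens to 85 mm and grips with 20 to 120 N. Pads are 22 mm wide; open, the fingers measure 114 mm over their backs; the gripper's body (76 mm by 85 mm) begins 54 mm behind the grasp point. The pads swing forward as they close: fully open they stand 13 mm farther back than shut.
Start: joints at [1.11, 0.053, 1.613, -0, 1.476, -0.119], TCP at [0.209, 0.589, 0.231] pointing down, gripper open.
Joint ranges: [-3.01, 3.01], [-1.01, 2.22], [0.06, 2.58], [-1.02, 4.17], [0.09, 2.62], [-3.14, 3.14]. Speed limits (rad/s): [2.57, 2.57, 3.14, 3.14, 3.14, 3.14].

INTERFACE

Orientations are given as a rotation vector (axis times angle).
In Python, from station import telemetry, optics, ctrl gives the robot as it stands.
- The arm moves only by the shell command python3 -m pendant 'ROWS' [FORCE]. ROWS is JSON, one flat list of numbers, 7 for each row, row after row: the turn, a rotation vector about the tool's x, y, z as a fraction of full scale, then the shift along the tool's x, y, z as a fraction of full scale, then the opening, from 0 (shut) to 1 (fully open). In form: [ax, ay, az, tx, ty, tz, fingers, ax, ay, az, tx, ty, tz, fingers, ...]. A call has 1 to 12 rows; each row is the pose to reach, as a shift and turn from the pose commanded when the call began, along the tool's axes at that moment; what a row does not reach only later rows make up. Full scale, the value 1, is 300 mm for a shift and 30 degrees for a turn. A row lasts 1/8 s, in which the tool goes at most 62.5 mm and 10.7 degrees, less where a joint would pass 70% of its speed; a pose out of reach is approached as far as the arm can. A call with a number of a shift or a turn outside -1 to 1 is refused whole. A call with a gripper value outside its range is refused whole. The fingers move at their own pace and stop on an object; FORCE is the grip in N (left out, the last holds). Time passes only in rows, so rows that repeat a pose let the fingers close. It gives the time, the measured TCP pose, the force, the opening and the grip force at its end, in the units of the state.
- telemetry.get_obs(): the state, without advancing time (a new reading comes with each control period).
- optics.get_image(name): name is "scene" or "top" or "wrist"; returns a dict with "image" (384x512x3 uint8, red, green, blue), "depth" (384x512 float32, m along the optical axis (not along the pixel's ray), 0 where there is no reading), "fx", "fy", "cx", "cy" (pixels), "dist_coeffs" ([k1, k2, p1, p2, k3] as OpenCV has them; the pictures are not rectified), "rvec" (rotation vector, rad) and "tvec" (3), from world to camera coordinates, as OpenCV has them. Camera axes: x right, y down, z forward; pixel columns grow to the right and rows downward; lengths in m; the calibration is good to about 2 mm. A picture is of the moment at which its call begins.
- ctrl.finish_job(): hands the job in; it is judged then, once.
The state is a dict: "t": time; "q": joint angles; "dq": joint speeds; "effort": joint torques, N m; "tool_pos": TCP position; "tool_rot": TCP orientation; "contact_force": force on the tool from outside, world axes, zero at the start; "wrist_torque": the same for the moment, N m; "opening": finger opening in m; "grip_force": force on a finger pad.
Only numpy, scipy, OpenCV 4.12 (cv2) and the standard library are available. Lean on these libraries where they do the work, as an engineer would, in place of code of your own. Each camera call takes 0.05 s, during which the arm holds its last target. There are 200 camera calls.

TASK

Take the middle one of the five blue test-block cases out of the packed rack: by its handle, tip it forward over the rack's front lip, towards the robot, then pull it free. Set it down gently, standing upright in the middle of the light brown cork mat, and let go, leaving its two neighbours standing in their places.

Things in the scene. Friction and masses are not known exactly. Their poses are not given: they have to be found in the camera images.
- case_mid_center (a point): the wanted case, third of five in a row: upright blue box, 100 mm deep (x), 40 wide (y), 110 high (z), about 0.5 kg, black bow handle on top. Point at the box's centre, 55 mm above its underside; x points into the rack, away from the robot; z up. The handle's grip is a level bar 44 mm long (x), 12 thick (y), 18 high; its centre is 93 mm above and 10 mm in front (-x) of the point, 29 mm free below the bar
- case_left_center (a point): neighbour on the wanted case's left (+y): same blue box, flat lid without handle; the point at its centre, same axes. All five cases stand 1.5 mm apart on the 8 mm thick floor of a white rack fixed to the bench; the two end cases have the same handle as the wanted one, 83 mm to either side of it
- case_right_center (a point): neighbour on its right (-y), likewise. The rack: 3 mm before the cases' feet a lip 12 mm high stops them sliding out, so a case drawn forward by its handle tips about its lower front edge; back wall 3 mm behind. A 6 mm thick strap 32 mm above the lids covers their rear 20 mm: it stops a straight lift; a case tipped 15 degrees or more clears it if drawn up and forward together
- mat_top (a point): light brown cork mat lying fixed on the green bench, left or right of the rack, 160 x 120 mm (x, y) and 4 mm thick. Point at the middle of its upper face; z up.
Things that resemble listed ones, but are neither listed nor needed, are in the scene too. Leave any green or orange look-alike of the part that bears case_right_center alone.

How it is judged:
On the way:
1. the middle case is tipped forward by more than 11 degrees while still in its place in the row (its centre less than 70 mm from where it began) (angle between case_mid_center's own z axis and vertical above 0.2 rad and distance of case_mid_center from where it was at the start of the episode below 0.07 m), for 0.1 s.
At the end, for the whole second after the job is handed in: the middle case stands upright (within 10 degrees) and at rest on the mat, its centre within 40 mm of the mat's middle seen from above; both neighbours are within 20 mm of where they stood and upright within 10 degrees (horizontal distance between case_mid_center and mat_top below 0.04 m and angle between each of case_mid_center, case_left_center, case_right_center's own z axis and vertical below 0.17 rad and z of case_mid_center in the frame of mat_top between 0.045 and 0.063 m and linear speed of case_mid below 0.03 m/s and distance of each of case_left_center, case_right_center from where it was at the start of the episode below 0.02 m); the robot touches nothing.
It fails at once if a neighbouring case is dragged more than 40 mm or tipped more than 20 degrees (distance of any of case_left_center, case_right_center from where it was at the start of the episode above 0.04 m or angle between any of case_left_center, case_right_center's own z axis and vertical above 0.35 rad).
It fails at once if the case is dropped (it falls faster than 0.6 m/s with no finger on it) (linear speed of case_mid above 0.6 m/s and contact force between case_mid and the fingers below 0.1 N).
It also fails if it takes over 42 s, if anything falls off the work surface, if the arm or the gripper's body presses on something with over 40 N, if the wrist force passes 120 N, or if a joint passes its speed limit or range.

## Working session

There is one attempt and no reset: what is moved stays moved. The work goes in short steps, Python scripts to look and compute and a shell command to move; the robot and the scene stay as the last step left them, time stands still between calls to the robot, and variables do not carry over. Pictures are saved under pics/ and viewed, at most 10 in all, crops included, and the job is handed in when it is done.

```bash
mkdir -p pics; cat > h.py <<'E'
import numpy as np, cv2
from scipy.spatial.transform import Rotation as R
from station import telemetry, optics, ctrl
def snap(name,f):
    d=optics.get_image(name); np.savez('pics/'+f+'.npz',**{k:np.array(v) for k,v in d.items()})
    cv2.imwrite('pics/'+f+'.png',d['image'][:,:,::-1]); return d
def load(f): return dict(np.load('pics/'+f+'.npz'))
def world(d,u,v,z=None):
    K=np.array([[d['fx'],0,d['cx']],[0,d['fy'],d['cy']],[0,0,1]],float)
    p=cv2.undistortPoints(np.array([[[u,v]]],float),K,np.array(d['dist_coeffs'],float))[0,0]
    Rm=cv2.Rodrigues(np.array(d['rvec'],float))[0]; t=np.array(d['tvec'],float).ravel()
    ray=Rm.T@np.array([p[0],p[1],1]); c=-Rm.T@t
    if z is None:
        return c+ray*np.median(d['depth'][int(v)-1:int(v)+2,int(u)-1:int(u)+2])
    return c+ray*(z-c[2])/ray[2]
E
python3 - <<'E'
from h import *
a=snap('scene','s1'); b=snap('top','t1')
cv2.imwrite('pics/both.png',cv2.resize(np.vstack([a['image'],b['image']])[:,:,::-1],(400,600)) )
o=telemetry.get_obs(); print(o['t'],o['tool_pos'],o['tool_rot'],R.from_rotvec(o['tool_rot']).as_matrix().round(3))
E
```

```text
0.1 [0.20921983 0.58832635 0.23015952] [-5.34205809e-01 -3.09528774e+00  2.87968565e-03] [[-0.942  0.335 -0.001]
 [ 0.335  0.942 -0.002]
 [ 0.    -0.002 -1.   ]]
```

View pics/s1.png

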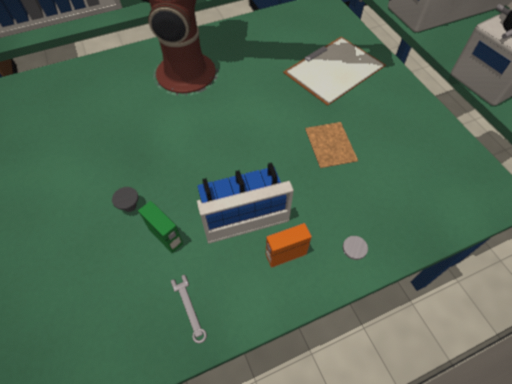

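View pics/t1.png

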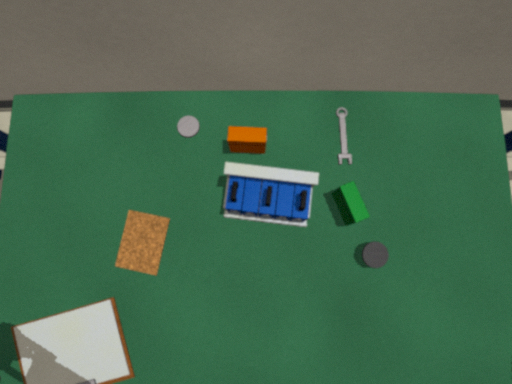

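The scene view shows the rack at (245,205) and the cork mat at (331,144). In the top view the rack is at (268,195) and the mat at (142,242). The blue row has handles at (235,191), (268,196) and (302,200). The green box at (353,203) and the orange box at (247,139) are look-alikes outside the rack. The handle at (268,196) is the third of five, so I'll confirm that one in a crop.

```bash
python3 - <<'E'
from h import *
d=load('t1'); im=d['image'][150:235,210:330,::-1]
cv2.imwrite('pics/t1c.png',cv2.resize(im,None,fx=6,fy=6,interpolation=cv2.INTER_CUBIC))
for n,u,v in [('h',268,196),('hL',235,191),('hR',302,200),('mat',142.5,242.5),('strap',270,174)]: print(n,world(d,u,v).round(3))
for u,v in [(130,211),(169,216),(156,274),(116,267)]: print('matc',world(d,u,v,.004).round(3))
E
```

```text
h [ 0.604 -0.034  0.166]
hL [0.616 0.044 0.166]
hR [ 0.594 -0.113  0.166]
mat [0.499 0.308 0.005]
strap [ 0.659 -0.039  0.158]
matc [0.587 0.349 0.004]
matc [0.573 0.237 0.004]
matc [0.414 0.268 0.004]
matc [0.431 0.381 0.004]
```

View pics/t1c.png

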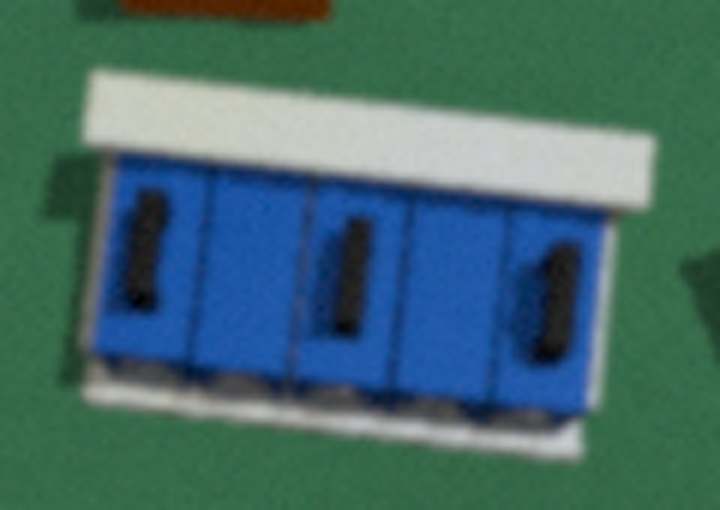

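The crop shows five blue boxes. The third carries the middle handle, from crop (358,217) to (345,335), with a plain-lid box on each side. Its bar top measures z = 0.166 against 0.165 expected, so it is the wanted case. I'll move above it now.

```bash
python3 -m pendant '[0,0,0,-0.97,-0.757,-0.05,1, 0,0,0,-0.97,-0.757,-0.05,1, 0,0,0,-0.97,-0.757,-0.05,1, 0,0,0,-0.97,-0.757,-0.05,1, 0,0,0,-0.97,-0.757,-0.05,1, 0,0,0,-0.97,-0.757,-0.05,1, 0,0,0,-0.97,-0.757,-0.05,1]' 60
python3 -m pendant '[0,0,-0.387,-0.97,-0.757,-0.05,1, 0,0,-0.387,-0.97,-0.757,-0.05,1, 0,0,-0.387,-0.97,-0.757,-0.05,1, 0,0,-0.387,-0.97,-0.757,-0.05,1, 0,0,-0.387,-0.97,-0.757,-0.05,1, 0,0,-0.387,-0.97,-0.757,-0.05,1, 0,0,-0.387,-0.97,-0.757,-0.05,1, 0,0,-0.387,-0.97,-0.757,-0.05,1]'
python3 - <<'E'
from h import *
d=snap('wrist','w1'); o=telemetry.get_obs(); print(o['tool_pos'],R.from_rotvec(o['tool_rot']).as_matrix().round(3))
cv2.imwrite('pics/w1b.png',cv2.resize(d['image'][:,:,::-1],(800,600)))
E
```

```text
t: 0.98
tool_pos: [0.409, 0.2746, 0.2461]
tool_rot: [0.544, 3.094, -0.001]
contact_force: [-0.8, 1.4, 0.2]
opening: 0.0853
grip_force: 0.0
t: 1.98
tool_pos: [0.6053, -0.033, 0.2605]
tool_rot: [-0.217, -3.132, -0.001]
contact_force: [-0.2, 0.2, 0.4]
opening: 0.0855
grip_force: 0.0
[ 0.60514894 -0.03253205  0.26072481] [[-0.991  0.137 -0.001]
 [ 0.137  0.991  0.001]
 [ 0.001  0.001 -1.   ]]
```

View pics/w1b.png

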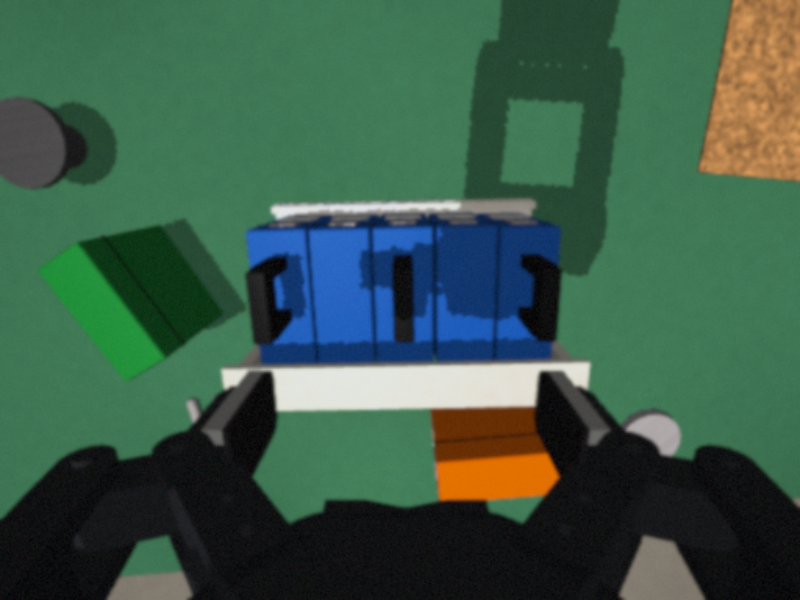

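The wrist view shows the rack square to the tool, with the middle handle between the fingers at (403,257)–(403,340) in the 800x600 picture. The end handles are near x = 262 and x = 541.

```bash
python3 - <<'E'
from h import *
d=load('w1'); s=.64
for u,v in [(403,257),(403,285),(403,315),(403,338)]: print(world(d,u*s,v*s,.165).round(4),world(d,u*s,v*s).round(4))
for u,v in [(262,300),(548,300),(249,232),(557,229)]: print(world(d,u*s,v*s).round(4))
d=load('t1')
for u,v in [(358,217),(345,335)]: print('top',world(d,210+u/6,150+v/6,.165).round(4))
E
```

```text
[ 0.58  -0.031  0.165] [ 0.5868 -0.032   0.1272]
[ 0.5956 -0.0331  0.165 ] [ 0.5956 -0.0331  0.1654]
[ 0.6131 -0.0356  0.165 ] [ 0.613  -0.0356  0.1653]
[ 0.6269 -0.0375  0.165 ] [ 0.6269 -0.0375  0.1649]
[ 0.5933 -0.1134  0.1649]
[0.6154 0.0468 0.1656]
[ 0.5584 -0.1293  0.1175]
[0.5839 0.0693 0.1181]
top [ 0.6276 -0.0376  0.165 ]
top [ 0.5807 -0.0322  0.165 ]
```

```bash
python3 -m pendant '[0,0,0,0.002,-0.006,0.2,1, 0,0,0,0.002,-0.006,0.35,1, 0,0,0,0.002,-0.006,0.409,1, 0,0,0,0.002,-0.006,0.409,1, 0,0,0,0.002,-0.006,0.409,0, 0,0,0,0.002,-0.006,0.409,0, 0,0,0,0.002,-0.006,0.409,0, 0,0,0,0.002,-0.006,0.409,0, 0,0,0,0.002,-0.006,0.409,0, 0,0,0,0.002,-0.006,0.409,0]' 70
python3 - <<'E'
from h import *
# planned tip: TCP shift in tool axes (x tool = -x rack, z tool = down); case turns by th about its lower front edge
for th in [5,10,15,20]:
    a=np.radians(th); r=np.array([40,148-19]) # TCP from pivot (rack x, z)
    p=np.array([r[0]*np.cos(a)-r[1]*np.sin(a), r[0]*np.sin(a)+r[1]*np.cos(a)])
    s=p-r-[3,0]; print(th,'turn',round(th/30,3),'tx',round(-s[0]/300,4),'tz',round(-s[1]/300,4))
E
```

```text
t: 3.28
tool_pos: [0.6052, -0.0357, 0.1393]
tool_rot: [0.218, 3.133, 0.001]
contact_force: [0.7, 1.3, 4.1]
opening: 0.0104
grip_force: 69.3
5 turn 0.167 tx 0.048 tz -0.01
10 turn 0.333 tx 0.0867 tz -0.0166
15 turn 0.5 tx 0.1258 tz -0.0199
20 turn 0.667 tx 0.1651 tz -0.0197
```

```bash
python3 -m pendant '[0,0,0,0.01,0,0,0, 0,-0.083,0,0.029,0,-0.006,0, 0,-0.167,0,0.048,0,-0.011,0, 0,-0.25,0,0.067,0,-0.014,0, 0,-0.333,0,0.087,0,-0.018,0, 0,-0.417,0,0.106,0,-0.02,0, 0,-0.5,0,0.126,0,-0.022,0, 0,-0.583,0,0.145,0,-0.022,0, 0,-0.667,0,0.165,0,-0.022,0, 0,-0.667,0,0.165,0,-0.022,0, 0,-0.667,0,0.165,0,-0.022,0]'
python3 - <<'E'
from h import *
d=snap('scene','s2'); e=snap('top','t2')
a=cv2.resize(d['image'][150:250,170:330,::-1],(640,400)); b=cv2.resize(e['image'][150:235,200:336,::-1],(640,400))
cv2.imwrite('pics/c2.png',cv2.resize(np.vstack([a,b]),(480,600)))
E
```

```text
t: 4.65
tool_pos: [0.5553, -0.029, 0.1444]
tool_rot: [0.194, 2.788, -0.034]
contact_force: [3.4, 1.6, -5.0]
opening: 0.0109
grip_force: 68.3
```

View pics/c2.png

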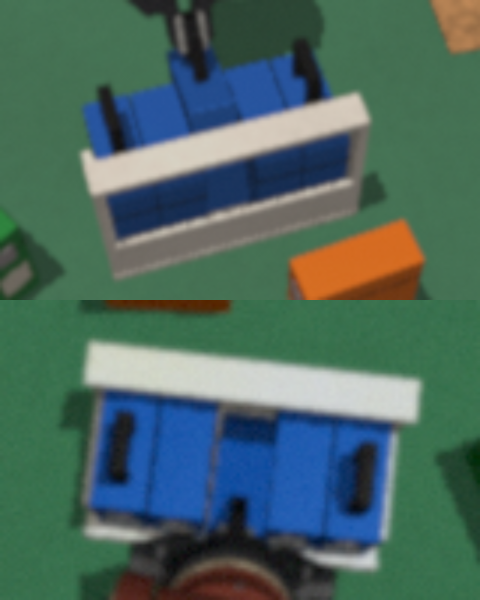

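The case is tipped about 20°. The top view shows its gap open at crop (247,430), and both neighbours are still in place. Next I'll draw it up and forward together.

```bash
python3 -m pendant '[0,0,0,0.01,0,-0.03,0, 0,0,0,0.03,0,-0.09,0, 0,0,0,0.05,0,-0.15,0, 0,0,0,0.072,0,-0.21,0, 0,0,0,0.095,0,-0.28,0, 0,0,0,0.118,0,-0.35,0, 0,0,0,0.14,0,-0.42,0, 0,0,0,0.165,0,-0.49,0, 0,0,0,0.185,0,-0.55,0, 0,0,0,0.205,0,-0.607,0, 0,0,0,0.205,0,-0.607,0]'
python3 - <<'E'
from h import *
d=snap('scene','s3'); cv2.imwrite('pics/c3.png',cv2.resize(d['image'][80:260,140:380,::-1],(640,480)))
o=telemetry.get_obs(); print(R.from_rotvec(o['tool_rot']).as_matrix().round(3))
E
```

```text
t: 6.12
tool_pos: [0.4361, -0.0124, 0.2954]
tool_rot: [0.195, 2.788, -0.035]
contact_force: [0.5, -0.3, -4.7]
opening: 0.011
grip_force: 68.9
[[-0.931  0.139  0.336]
 [ 0.131  0.99  -0.047]
 [-0.34  -0.    -0.941]]
```

View pics/c3.png

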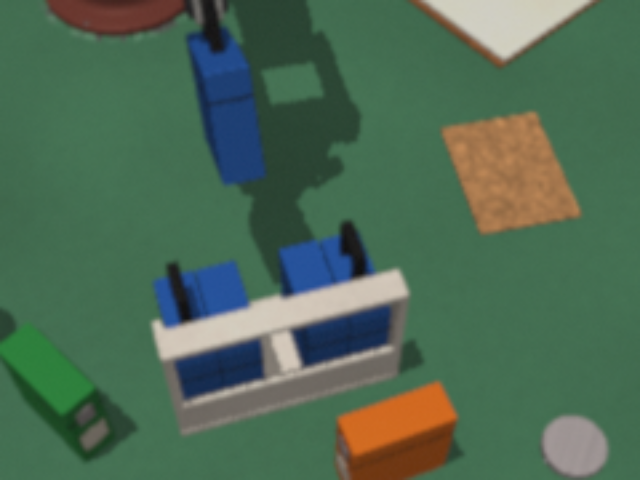

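The case is free of the rack and its neighbours are standing. I'll bring it upright and carry it to the mat at (510,172) in this crop.

```bash
python3 -m pendant '[0,0.1,0,-0.003,0.06,0,0, 0,0.2,0,-0.006,0.17,0.002,0, 0,0.3,0,-0.01,0.29,0.004,0, 0,0.4,0,-0.014,0.42,0.005,0, 0,0.5,0,-0.018,0.55,0.006,0, 0,0.6,0,-0.023,0.68,0.008,0, 0,0.667,0,-0.027,0.8,0.01,0, 0,0.667,0,-0.03,0.9,0.01,0, 0,0.667,0,-0.033,0.96,0.01,0, 0,0.667,0,-0.033,0.99,0.01,0, 0,0.667,0,-0.033,0.99,0.01,0, 0,0.667,0,-0.033,0.99,0.01,0]'
python3 - <<'E'
from h import *
o=telemetry.get_obs(); M=R.from_rotvec(o['tool_rot']).as_matrix(); print(M.round(3))
p=o['tool_pos']
for z in (.20,.134): print((M.T@(np.array([.492,.310,z])-p)/.3).round(3))
d=snap('scene','s4'); cv2.imwrite('pics/c4.png',cv2.resize(d['image'][50:200,230:430,::-1],(640,480)))
E
```

```text
t: 7.68
tool_pos: [0.4882, 0.2796, 0.2959]
tool_rot: [0.22, 3.134, -0.001]
contact_force: [0.6, -0.1, -5.5]
opening: 0.0107
grip_force: 68.8
[[-0.99  0.14  0.  ]
 [ 0.14  0.99 -0.  ]
 [-0.   -0.   -1.  ]]
[0.002 0.102 0.32 ]
[0.002 0.102 0.54 ]
```

View pics/c4.png

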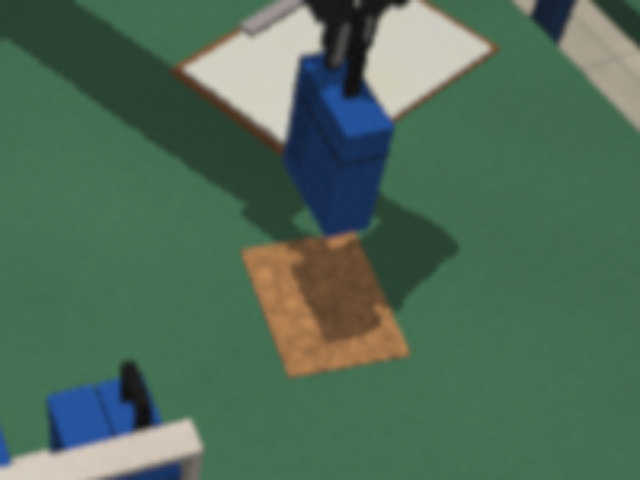

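The case hangs upright just above the mat, whose centre is at crop (325,305). I'll centre it over the mat and lower it.

```bash
python3 -m pendant '[0,0,0,0.002,0.05,0.04,0, 0,0,0,0.002,0.1,0.12,0, 0,0,0,0.002,0.102,0.22,0, 0,0,0,0.002,0.102,0.32,0, 0,0,0,0.002,0.102,0.4,0, 0,0,0,0.002,0.102,0.45,0, 0,0,0,0.002,0.102,0.48,0, 0,0,0,0.002,0.102,0.5,0, 0,0,0,0.002,0.102,0.51,0, 0,0,0,0.002,0.102,0.515,0, 0,0,0,0.002,0.102,0.515,0]'
python3 -m pendant '[0,0,0,0,0,0.005,0, 0,0,0,0,0,0.01,0, 0,0,0,0,0,0.015,0, 0,0,0,0,0,0.019,0, 0,0,0,0,0,0.019,0]'
```

```text
t: 9.1
tool_pos: [0.4921, 0.3108, 0.1418]
tool_rot: [0.218, 3.133, 0.001]
contact_force: [-0.9, -0.9, -4.3]
opening: 0.0112
grip_force: 68.8
t: 9.72
tool_pos: [0.4922, 0.3109, 0.1364]
tool_rot: [0.218, 3.133, 0.001]
contact_force: [0.2, -0.5, -0.8]
opening: 0.0109
grip_force: 69.4
```

The mat now carries the weight, so I'll press 1 mm more, let go and retreat.

```bash
python3 -m pendant '[0,0,0,0,0,0.003,0, 0,0,0,0,0,0.003,0, 0,0,0,0,0,0.003,0.3, 0,0,0,0,0,0.003,0.5, 0,0,0,0,0,0.003,0.5, 0,0,0,0,0,0.003,0.5, 0,0,0,0,0,-0.05,0.5, 0,0,0,0,0,-0.15,0.5, 0,0,0,0,0,-0.3,0.5, 0,0,0,0,0,-0.45,0.5, 0,0,0,0,0,-0.5,0.5, 0,0,0,0,0,-0.5,0.5]' 20
python3 - <<'E'
from h import *
a=snap('scene','s5')['image'][70:260,180:400,::-1]; e=snap('top','t5')
b=e['image'][140:300,100:340,::-1]
cv2.imwrite('pics/c5.png',np.hstack([cv2.resize(a,(400,345)),cv2.resize(b,(400,345))]))
E
```

```text
t: 11.22
tool_pos: [0.4923, 0.311, 0.2872]
tool_rot: [0.218, 3.132, 0.002]
contact_force: [0.0, -0.2, 0.4]
opening: 0.0424
grip_force: 0.0
```

View pics/c5.png

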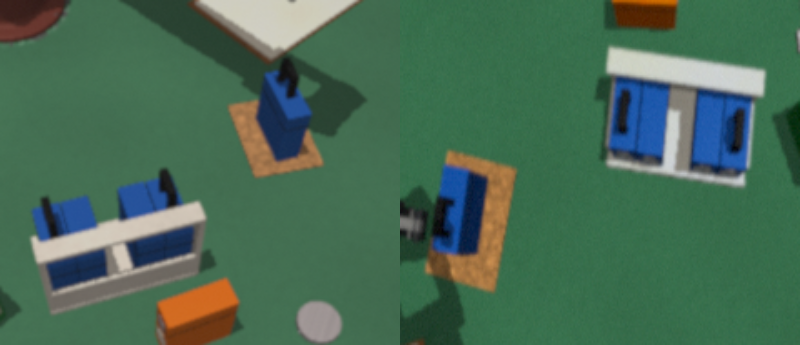

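The case stands upright in the middle of the mat at (285,130) in the left crop. The offset in the top view is parallax. Its neighbours are in their places and the gripper is clear.

```bash
python3 -c "
from station import ctrl; print(ctrl.finish_job())"
```

```text
the job is handed in; nothing more can be done
None
```

The middle case was tipped about 20° over the lip, pulled free and set down upright in the middle of the cork mat; both neighbours are still standing in their places, and I handed the job in at about 11 s (no verdict was returned).

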